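Pack hexagonal steel blanks under the bridge of a loading plate

ROBOT

A 6-joint arm with a two-finger parallel gripper is mounted at the origin on a cart in front of the work surface, level with it; the furniture and walls round the work are solid. World frame = base frame: x ahead of the robot, y to its left, z up, the work surface at z = 0. Lengths are in m, angles in rad, forces in N, time in s.
With the tool pointing down it reaches from about 0.375 to 0.975 m from the base axis. Payload 3.8 kg.
Tool frame: the origin (TCP) lies midway between the tips of the shut fingers; the grasp point (between the pads) lies 19 mm behind it; z points along the fingers, y is the line along which they close (so a half turn about z gives the same grasp; the last joint's range is limited). The gripper opens to 88 mm and grips with 3 to 60 N. Pads are 18 mm wide; open, the fingers measure 123 mm over their backs; the gripper's body (75 mm by 187 mm) begins 45 mm behind the grasp point.
Start: joints at [-1.298, 0.264, 1.604, -0, 1.274, -0.037], TCP at [0.206, -0.643, 0.239] pointing down, gripper open.
Joint ranges: [-2.63, 2.63], [-0.94, 2.18], [0.31, 2.57], [-1.31, 4.45], [0, 2.66], [-2.55, 2.55]. Speed limits (rad/s): [2.57, 2.57, 3.14, 3.14, 3.14, 3.14].

INTERFACE

Orientations are given as a rotation vector (axis times angle).
In Python, from cell import manip, inverse_kinematics, cams, order gives the robot as it stands. Calls block until the motion is done:
- manip.move_pose(position, orientation): joint-space move of the TCP to a pose.
- manip.move_linear(position, rate=0.15, rot=None): straight line of the TCP; rot=None keeps the orientation; rate is the mean speed in m/s.
- manip.set_joints(angles): joint-space move.
- manip.set_gripper(opening, force=None): finger opening in m; force is the grip in N (None keeps the last); returns when the fingers have stopped.
- manip.dwell(seconds).
- inverse_kinematics(position, orientation): joint angles nearest the present ones, or None.
- manip.state(): the state.
- cams.capture(name): name is "side" or "top" or "wrist"; returns a dict with "image" (384x512x3 uint8, blue, green, red), "z_map" (384x512 float32, m along the optical axis (not along the pixel's ray), 0 where there is no reading), "intrinsics" (3x3 intrinsics, pixels), "position" and "orientation" of the camera in the world; the wrist camera has in their place "T_tool_cam" (4x4, takes a point from camera to tool coordinates, whose origin is the TCP and whose axes are the flange's). Camera axes: x right, y down, z forward; pixel columns grow to the right and rows downward; lengths in m; the calibration is good to about 2 mm. A picture is of the moment at which its call begins: read the wrist's pose just before it.
A pose or a line that the arm cannot do raises manip.IKError and nothing moves.
- order.close_job(): hands the job in; it is judged then, once.
The state is a dict: "clock": time; "joint_pos": joint angles; "joint_velocities": joint speeds; "tau": joint torques, N m; "tool_pos": TCP position; "tcp_rot": TCP orientation; "contact_force": force on the tool from outside, world axes, zero at the start; "moment": the same for the moment, N m; "gripper_width": finger opening in m; "grasp_force": force on a finger pad.
Only numpy, scipy, OpenCV 4.12 (cv2) and the standard library are available. Lean on these libraries where they do the work, as an engineer would, in place of code of your own. Each camera call takes 0.05 s, during which the arm holds its last target. There are 200 camera calls.

TASK

Load the loading plate with the three hexagonal steel blanks (one is already on it, not yet home), lying flat and close-packed: two in the back row under the bridge, each with a side face flush against the back wall, and the third nested in the notch between those two with its side faces touching both. Slide them home gently, without ramming or forcing them against its walls, and leave the round specimen mounts, the loupe and the grease tin where they stand.

Things in the scene. Friction and masses are not known exactly. Their poses are not given: they have to be found in the camera images.
- plate_floor (a point): fixed aluminium loading plate; the point is on its floor (8 mm above the bench) at the foot of the back wall's inner face, half-way along; x points square into the wall, y left along it, z up. Floor from x = 0 to -122 mm, open front, no lip. Side walls' inner faces at y = +-60 mm (8 mm thick): 12 mm high over x = -70 to -30, full height under the bridge; sides open in front of x = -70
- plate_bridge (a point): dark steel bridge fixed across the back of the plate: the point is the middle of its front lower edge, 30 mm in front of the back wall and 24 mm above the floor (4 mm above a blank's top); axes as plate_floor. It covers all from here back to the wall, 136 mm wide; its top is 8 mm higher, screw heads 3 mm more. A blank pushed into the notch can jam on one neighbour: then it needs a nudge sideways
- plate_nest (a point): on the plate's floor, where the third blank's centre comes when the back row is evenly spaced: 40 mm in front of the back wall, y = 0; axes as plate_floor. The back-row centres are then 20 mm in front of the wall at y = +-35 mm; all blanks have a pair of faces square to x. The blanks have about 4 mm of sideways play in all, shared anyhow, so the third may end 4 mm off or deeper
- hex_a_mid (a point): hexagonal steel blank, 40 mm across flats (46.2 over corners, side faces 23.1 mm wide), 20 mm high, about 0.17 kg; the point is its centre; z up, x square to a pair of side faces; lying on the plate's left half near the back, partly under the bridge, short of the back wall and turned a little askew; the three blanks are alike and may go in any place
- hex_b_mid (a point): hexagonal steel blank, 40 mm across flats (46.2 over corners, side faces 23.1 mm wide), 20 mm high, about 0.17 kg; the point is its centre; z up, x square to a pair of side faces; lying flat on the bench; the three blanks are alike and may go in any place
- hex_c_mid (a point): hexagonal steel blank, 40 mm across flats (46.2 over corners, side faces 23.1 mm wide), 20 mm high, about 0.17 kg; the point is its centre; z up, x square to a pair of side faces; lying flat on the bench; the three blanks are alike and may go in any place
- mount_dark_mid (a point): black round specimen mount, 30 mm diameter, 18 mm high; the point is its centre; bystander, to be left where it stands
- mount_pale_mid (a point): cream round specimen mount, 30 mm diameter, 14 mm high; the point is its centre; bystander, to be left where it stands
- loupe_1_mid (a point): black and white stand loupe, 40 mm diameter, 43 mm high; the point is its centre; bystander, to be left where it stands
- tin_mid (a point): round white grease tin, 53 mm diameter, 26 mm high; the point is its centre; bystander, to be left where it stands

How it is judged:
By the outcome, as a careful person would: the job done as asked, in the order asked, and still so for the second after the job is handed in, with the robot touching nothing.
It also fails if it takes over 72 s, if anything falls off the work surface, if the arm or the gripper's body presses on something with over 40 N, if the wrist force passes 120 N, or if a joint passes its speed limit or range.

## Working session

There is one attempt and no reset: what is moved stays moved. The work goes in short steps, each a Python script; the robot and the scene stay as the last script left them, time stands still between calls to the robot, and variables do not carry over. Pictures are saved under pics/ and viewed, at most 10 in all, crops included, and the job is handed in when it is done.

```bash
ls; mkdir -p pics
cat > h.py <<'E'
import numpy as np, cv2
from scipy.spatial.transform import Rotation as R
from cell import manip, inverse_kinematics, cams, order
def rm(o):
    o=np.array(o,float); return o if o.shape==(3,3) else (R.from_rotvec(o) if o.size==3 else R.from_quat(o)).as_matrix()
def cloud(c,T=None):
    z=c["z_map"];K=np.array(c["intrinsics"]);v,u=np.mgrid[:z.shape[0],:z.shape[1]]
    P=np.stack([(u-K[0,2])/K[0,0]*z,(v-K[1,2])/K[1,1]*z,z],-1)
    if T is None: M=rm(c["orientation"]);t=np.array(c["position"])
    else: M,t=T[:3,:3],T[:3,3]
    W=P@M.T+t; W[z==0]=np.nan; return W
def wrist():
    s=manip.state();c=cams.capture("wrist");T=np.eye(4);T[:3,:3]=rm(s["tcp_rot"]);T[:3,3]=s["tool_pos"]
    return c,cloud(c,T@np.array(c["T_tool_cam"]))
E
python3 - <<'E'
from h import *
s=manip.state();print(s)
ims=[]
for n in("top","side"):
    c=cams.capture(n);np.savez("/tmp/"+n,W=cloud(c),im=c["image"]);ims.append(c["image"]);print(n,c["position"],c["orientation"],c["intrinsics"])
cv2.imwrite("pics/top1.png",cv2.resize(ims[0],(800,600)));cv2.imwrite("pics/side1.png",cv2.resize(ims[1],(800,600)))
E
```

```text
pics
{'clock': 0.0, 'joint_pos': array([-1.29789762e+00,  2.64706388e-01,  1.60536167e+00, -2.43673535e-06,
        1.27372059e+00, -3.68934148e-02]), 'joint_velocities': array([ 0.00123505,  0.00025897,  0.00073245,  0.00027409, -0.00152625,
       -0.00122017]), 'tau': array([-1.09011606e-03, -5.02114892e+01, -3.56873095e+01,  7.26478687e-02,
        2.92785116e-02, -1.81047171e-04]), 'tool_pos': array([ 0.20558998, -0.64217895,  0.23742619]), 'tcp_rot': array([-3.10182562e+00, -4.84341472e-01,  4.09450626e-04]), 'contact_force': array([-0.30775486, -0.5581469 ,  0.41688136]), 'moment': array([-0.03271205, -0.03354957, -0.05401984]), 'grasp_force': 0.0, 'gripper_width': 0.08789664135224112}
top [ 0.40019601 -0.01104398  0.9612827 ] [-2.16151093  2.12300057 -0.14773594] [[380.6156175    0.         256.86118983]
 [  0.         380.6156175  193.4023944 ]
 [  0.           0.           1.        ]]
side [0.30295947 0.76587095 0.676876  ] [-0.39024797  2.64749499 -1.33476575] [[368.77102895   0.         260.34180178]
 [  0.         368.77102895 193.77437128]
 [  0.           0.           1.        ]]
```

View pics/top1.png

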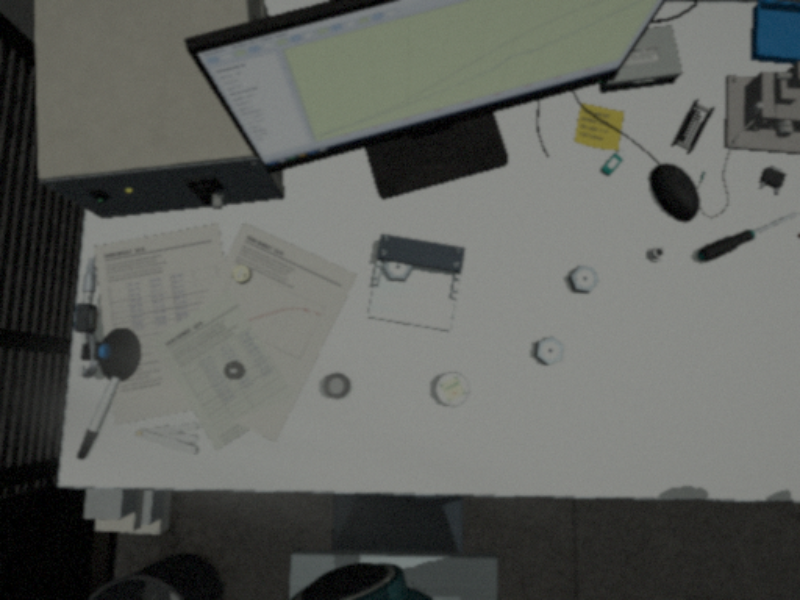

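View pics/side1.png

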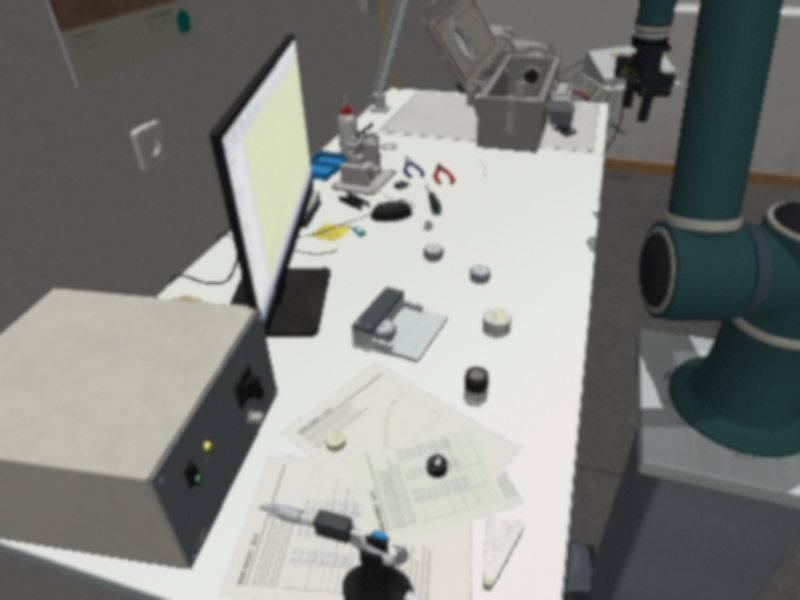

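The top picture shows the bridge centred at (421,253), with blank A at (397,268) sticking out from under it. The free blanks are at (583,279) and (549,350), the tin at (451,389), the loupe at (336,385), and the monitor stands behind the plate. The side view agrees.

Run:
```python
from h import *
d=np.load("/tmp/top.npz");W=d["W"]
for n,(u,v) in dict(b=(583,279),c=(549,350),tin=(451,389),loupe=(336,385),dark=(235,370),pale=(241,273),A=(397,272),floor=(410,305),brL=(382,245),brR=(462,260),bench=(500,300)).items():
    u=int(u*.64);v=int(v*.64);p=W[v-1:v+2,u-1:u+2].reshape(-1,3);print(n,np.nanmedian(p,0).round(4))
def rect(zl,zh,x,y):
    m=(W[...,2]>zl)&(W[...,2]<zh)&(W[...,0]>x[0])&(W[...,0]<x[1])&(W[...,1]>y[0])&(W[...,1]<y[1])
    p=W[m];r=cv2.minAreaRect((p[:,:2]*1000).astype(np.float32));print(len(p),p.mean(0).round(4),r,cv2.boxPoints(r).round(0).tolist())
rect(.033,.05,(.45,.75),(-.15,.15))
rect(.012,.03,(.4,.7),(-.32,-.19));rect(.012,.03,(.3,.55),(-.25,-.14))
# monitor: points z>.06 near plate
m=(W[...,2]>.06)&(W[...,0]>.4)&(abs(W[...,1])<.3);p=W[m]
for y in np.arange(-.3,.3,.06):
    q=p[(p[:,1]>y)&(p[:,1]<y+.06)]
    if len(q):i=q[:,0].argmin();print("mon",round(y,2),q[i].round(3),q[:,2].min().round(3))
```

```text
b [ 0.5821 -0.2935  0.0202]
c [ 0.4659 -0.2362  0.0191]
tin [ 0.4043 -0.0806  0.0254]
loupe [0.4058 0.0953 0.0422]
dark [0.4273 0.2596 0.0195]
pale [0.5841 0.2598 0.0138]
A [0.586  0.0055 0.0279]
floor [ 0.5357 -0.0154  0.0079]
brL [0.6288 0.0311 0.0384]
brR [ 0.6075 -0.0955  0.0397]
bench [ 0.5474 -0.1633  0.    ]
882 [ 0.6152 -0.0303  0.0402] ((616.0693359375, -30.01616668701172), (135.5093536376953, 40.61137008666992), 81.18920135498047) [[586.0, -94.0], [626.0, -100.0], [647.0, 34.0], [606.0, 40.0]]
466 [ 0.5232 -0.265   0.0194] ((524.3676147460938, -265.56591796875), (43.90410232543945, 173.7451629638672), 64.4917984008789) [[437.0, -248.0], [593.0, -323.0], [612.0, -283.0], [455.0, -208.0]]
201 [ 0.4654 -0.2337  0.0196] ((464.8514404296875, -232.4759521484375), (32.59314727783203, 42.33747482299805), 86.64400482177734) [[443.0, -248.0], [485.0, -250.0], [487.0, -217.0], [445.0, -215.0]]
mon -0.3 [ 0.846 -0.243  0.127] 0.117
mon -0.24 [ 0.827 -0.18   0.137] 0.117
mon -0.18 [ 0.809 -0.12   0.295] 0.119
mon -0.12 [ 0.791 -0.061  0.138] 0.116
mon -0.06 [ 0.773 -0.001  0.139] 0.118
mon 0.0 [0.753 0.06  0.266] 0.118
mon 0.06 [0.736 0.119 0.313] 0.118
mon 0.12 [0.717 0.18  0.133] 0.119
mon 0.18 [0.704 0.235 0.176] 0.06
mon 0.24 [0.669 0.289 0.138] 0.06
```

```bash
cat >> h.py <<'E'
def rot(yaw):
    "tool pointing down, tool y at world angle yaw"
    y=np.array([np.cos(yaw),np.sin(yaw),0]);z=np.array([0,0,-1.]);return R.from_matrix(np.stack([np.cross(y,z),y,z],1)).as_rotvec()
E
python3 - <<'E'
from h import *
PY=np.arctan2(-.153,.988)
def look(p,name):
    manip.move_pose(p,rot(PY)); manip.dwell(.2)
    c,W=wrist();np.savez("/tmp/"+name,W=W,im=c["image"]);cv2.imwrite(f"pics/{name}.png",c["image"])
    print(name,manip.state()["clock"],manip.state()["tool_pos"],W[192,256],W[10,256],W[192,10]);return c
c=look([.45,-.26,.28],"wbc");print(np.array(c["T_tool_cam"]).round(4))
look([.47,-.02,.28],"wpl")
E
python3 -c "
import cv2,numpy as np
a=cv2.imread('pics/wbc.png');b=cv2.imread('pics/wpl.png');cv2.imwrite('pics/both.png',np.vstack([a,b])[:, :].copy() if 0 else cv2.resize(np.hstack([a,b]),(800,300)))"
```

```text
wbc 2.0167 [ 0.44977794 -0.26069713  0.27981933] [ 4.37379440e-01 -3.23441290e-01  1.73957359e-04] [ 4.72414227e-01 -1.00808682e-01  1.94071692e-04] [-0.61817962 -0.4514087  -0.84175994]
[[ 1.000e-04 -9.485e-01 -3.169e-01  8.250e-02]
 [ 1.000e+00 -0.000e+00  3.000e-04 -1.100e-03]
 [-3.000e-04 -3.169e-01  9.485e-01 -1.459e-01]
 [ 0.000e+00  0.000e+00  0.000e+00  1.000e+00]]
wpl 3.2167 [ 0.4701194  -0.02112721  0.27992199] [ 4.57813629e-01 -8.40842998e-02 -3.27672119e-05] [4.92987751e-01 1.38622849e-01 4.87521615e-04] [ 0.11998848 -0.03076429  0.00083211]
```

View pics/both.png

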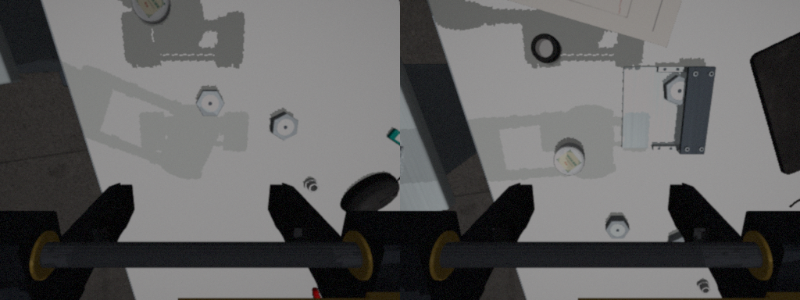

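Both free blanks and the tin are clear in the left view, at full-frame C (268,128) and B (364,158). In the right view A is at (353,115) with its right part under the bridge. Next I fit their poses.

```bash
cat >> h.py <<'E'
from scipy.optimize import least_squares
def hexfit(W,c0,zl,zh,keep=None,r=.035,F=.02):
    "pose (x,y,yaw mod 60deg) of a hex from the outline of its top"
    p=W.reshape(-1,3);p=p[np.isfinite(p[:,0])];m=(p[:,2]>zl)&(p[:,2]<zh)&(np.hypot(p[:,0]-c0[0],p[:,1]-c0[1])<r)
    p=p[m];h=cv2.convexHull((p[:,:2]*1e3).astype(np.float32))[:,0]
    q=[]
    for a,b in zip(h,np.roll(h,-1,0)):
        n=max(1,int(np.linalg.norm(b-a)));q+=[a+(b-a)*k/n for k in range(n)]
    q=np.array(q)/1e3
    if keep is not None:q=q[keep(q)]
    def f(v):
        a=v[2]+np.arange(6)*np.pi/3;return ((q-v[:2])@np.stack([np.cos(a),np.sin(a)])).max(1)-F
    best=min((least_squares(f,[*c0,t],loss="soft_l1",f_scale=.001) for t in np.radians([-30,-15,0,15])),key=lambda s:s.cost)
    v=best.x;v[2]=(v[2]+np.pi/6)%(np.pi/3)-np.pi/6
    return v,np.sqrt(np.mean(best.fun**2)),len(p),np.median(p[:,2])
E
cat > m.py <<'E'
from h import *
W=np.load("/tmp/wbc.npz")["W"]
for n,(u,v) in dict(C=(268,128),B=(364,158)).items():
    c0=np.nanmedian(W[v-8:v+9,u-8:u+9].reshape(-1,3),0)[:2];print(n,c0,hexfit(W,c0,.015,.025))
W=np.load("/tmp/wpl.npz")["W"]
p=W.reshape(-1,3);m=(p[:,2]>.0375)&(p[:,2]<.042)&(p[:,0]>.5)&(p[:,0]<.7)&(abs(p[:,1]+.03)<.12);p=p[m]
r=cv2.minAreaRect((p[:,:2]*1e3).astype(np.float32));b=cv2.boxPoints(r);print(r,b.tolist(),np.median(p[:,2]))
b=b[np.argsort(b[:,1])];e=b[2:].mean(0)-b[:2].mean(0);e/=np.linalg.norm(e);yaw=np.arctan2(-e[0],e[1])
ex=np.array([np.cos(yaw),np.sin(yaw)]);ey=np.array([-ex[1],ex[0]])
O=b.mean(0)/1e3-.004*ex;print("yaw",np.degrees(yaw),"O",O)
c0=np.nanmedian(W[107:123,345:361].reshape(-1,3),0)[:2]
for F in(.02,):
    v,*k=hexfit(W,c0,.0245,.0315,keep=lambda q:(q-O)@ex<-.034,F=F);print("A",v,k,"plate",(v[:2]-O)@ex,(v[:2]-O)@ey,np.degrees(v[2]-yaw))
q=W.reshape(-1,3);q=q[(abs(q[:,2]-.008)<.002)];t=np.stack([(q[:,:2]-O)@ex,(q[:,:2]-O)@ey],1);t=t[(abs(t[:,1])<.07)&(t[:,0]<0)&(t[:,0]>-.14)]
print("floor",np.percentile(t,[.5,99.5],0))
# side walls, high of 20mm
q=W.reshape(-1,3);q=q[(abs(q[:,2]-.020)<.002)];t=np.stack([(q[:,:2]-O)@ex,(q[:,:2]-O)@ey],1);t=t[(abs(abs(t[:,1])-.064)<.008)&(t[:,0]<-.035)&(t[:,0]>-.09)]
for s in(1,-1):
    k=t[t[:,1]*s>0];print("wall",s,len(k),k.min(0) if len(k) else 0,k.max(0) if len(k) else 0)
E
python3 m.py
```

```text
C [ 0.4663338  -0.23575369] (array([ 0.46674559, -0.24122774,  0.38801301]), np.float64(0.0002268826036352604), 899, np.float64(0.02010205889454897))
B [ 0.5823996  -0.29231625] (array([ 0.58359614, -0.2987641 , -0.17396184]), np.float64(0.00022276370682997756), 845, np.float64(0.02008473762202445))
((617.0516357421875, -34.25933837890625), (134.9172821044922, 40.82909393310547), 81.38923645019531) [[586.7672119140625, -97.90111541748047], [627.1361083984375, -104.01409149169922], [647.3360595703125, 29.38243865966797], [606.9671630859375, 35.49541473388672]] 0.04004463375778139
yaw -8.610759 O [ 0.6130968  -0.03366045]
A [ 0.59589744  0.00242493 -0.00577306] [np.float64(0.00021560647612465806), 757, np.float64(0.028129337032973656)] plate -0.022408205508758463 0.033103534532977694 8.27998783093928
floor [[-0.10738461 -0.06607417]
 [-0.00803255  0.06732708]]
wall 1 111 [-0.0552976   0.06037241] [-0.03549923  0.06739463]
wall -1 93 [-0.05591764 -0.06702312] [-0.0358059  -0.05952587]
```

```bash
sed -i 's/-.004\*ex/+.011*ex/' m.py
cat >> h.py <<'E'
yaw=np.radians(-8.61);ex=np.array([np.cos(yaw),np.sin(yaw)]);ey=np.array([-ex[1],ex[0]])
O=np.array([.6170516,-.0342593])+.011*ex
def wp(x,y,z): return [*(O+(x*ex+y*ey)),z]          # plate frame (m) -> world, z above bench
def pl(p): d=np.array(p[:2])-O;return np.array([d@ex,d@ey])
def ff():
    f=manip.state()["contact_force"];return np.array([f[:2]@ex,f[:2]@ey,f[2]])
def push(a,b,z,fmax,step=.001,rate=.03,quiet=False):
    "step from plate point a to b; stop when the force change exceeds fmax. returns last point, force"
    a,b=np.array(a,float),np.array(b,float);f0=ff();n=int(np.ceil(np.linalg.norm(b-a)/step));log=[];d=0*f0
    for k in range(1,n+1):
        p=a+(b-a)*k/n;manip.move_linear(wp(*p,z),rate=rate);d=ff()-f0;log.append((p*1e3).round(1).tolist()+d.round(1).tolist())
        if np.linalg.norm(d[:2])>fmax:break
    if not quiet:print(log[::max(1,len(log)//8)],log[-1],"tcp",(pl(manip.state()["tool_pos"])*1e3).round(1),"t",manip.state()["clock"])
    return p,d
E
python3 m.py | sed -n '4,$p'
python3 - <<'E'
from h import *
for y in(yaw,yaw+np.pi/2,yaw-np.pi/2):print(inverse_kinematics(wp(-.09,.034,.013),rot(y)))
E
```

```text
yaw -8.610759 O [ 0.62792766 -0.03590627]
A [ 0.59591282  0.00285688 -0.02551428] [np.float64(0.0018504260202603705), 757, np.float64(0.028129337032973656)] plate -0.037457637454415126 0.03353292732978618 7.1488994398043895
floor [[-0.12238458 -0.06607416]
 [-0.02303251  0.06732709]]
wall 1 198 [-0.07029756  0.06027919] [-0.03510225  0.06739463]
wall -1 163 [-0.0709176 -0.0674685] [-0.03507242 -0.05952586]
[-0.02522013  0.26748322  2.06633809  0.          0.80777134  0.12505272]
[-2.52201299e-02  2.67483217e-01  2.06633809e+00 -4.44089210e-16
  8.07771342e-01 -1.44574361e+00]
[-0.02522013  0.26748322  2.06633809  0.          0.80777134  1.69584905]
```

Run:
```python
from h import *
r=rot(yaw+np.pi/2)
manip.set_gripper(0,10)
manip.move_pose(wp(-.095,.034,.08),r)
manip.move_linear(wp(-.095,.034,.013),rate=.12)
p,d=push((-.080,.034),(-.054,.034),.013,5,step=.002,rate=.04)
if np.hypot(*d[:2])<5: push(p,(-.040,.034),.013,5,step=.001,rate=.03)
```

```text
[[-78.0, 34.0, -1.3, 2.0, 0.4], [-76.0, 34.0, -1.3, 0.9, 0.8], [-74.0, 34.0, -0.8, 1.0, 0.4], [-72.0, 34.0, -0.2, 0.8, -0.2], [-70.0, 34.0, -0.6, 1.8, 0.7], [-68.0, 34.0, -1.1, 1.3, 1.5], [-66.0, 34.0, -0.8, 2.0, 0.6], [-64.0, 34.0, -1.2, 1.4, -0.6], [-62.0, 34.0, -0.4, 0.7, 0.1], [-60.0, 34.0, -0.6, 1.1, 0.6], [-58.0, 34.0, -0.8, 1.7, -0.4], [-56.0, 34.0, -1.0, 1.1, 0.0], [-54.0, 34.0, -1.2, 0.9, 0.2]] [-54.0, 34.0, -1.2, 0.9, 0.2] tcp [-53.7  34. ] t 10.15
[[-53.0, 34.0, 0.7, 0.1, 0.1], [-52.0, 34.0, 0.2, -0.3, -0.8], [-51.0, 34.0, -0.0, 0.2, -0.1], [-50.0, 34.0, -4.0, -0.1, 2.9], [-49.0, 34.0, -7.2, 1.3, 6.4]] [-49.0, 34.0, -7.2, 1.3, 6.4] tcp [-50.7  34. ] t 11.4
```

```bash
cat >> h.py <<'E'
def pick(x,y,a):
    manip.move_pose([x,y,.09],rot(a)); manip.set_gripper(.06)
    manip.move_linear([x,y,.004],rate=.12); manip.set_gripper(.03,25)
    s=manip.state();print("grip",s["gripper_width"],s["grasp_force"])
    manip.move_linear([x,y,.09],rate=.15)
def place(x,y):
    manip.move_pose(wp(x,y,.09),rot(yaw)); manip.move_linear(wp(x,y,.0128),rate=.1)
    print("place f",ff(),manip.state()["gripper_width"]);manip.set_gripper(.05)
    manip.move_linear(wp(x,y,.075),rate=.15)
def drive(x0,y,x1):
    "shut fingers, go in behind the blank and slide it to TCP x1, quick part"
    manip.set_gripper(0); manip.move_pose(wp(x0,y,.075),rot(yaw+np.pi/2)); manip.move_linear(wp(x0,y,.0135),rate=.12)
    manip.dwell(.1);manip.move_linear(wp(x1,y,.0135),rate=.06)
E
python3 - <<'E'
from h import *
manip.move_linear(wp(-.075,.034,.013),rate=.1);manip.move_linear(wp(-.09,.034,.09),rate=.2)
pick(.58360,-.29876,-.17396)
place(-.082,-.0355)
c,W=wrist();cv2.imwrite("pics/p1.png",c["image"]);np.savez("/tmp/p1",W=W)
print(manip.state()["clock"])
E
```

```text
grip 0.03999318393500406 24.999046325683594
place f [-1.3899798   0.05193335  0.29408624] 0.03966097423894676
19.4
```

View pics/p1.png

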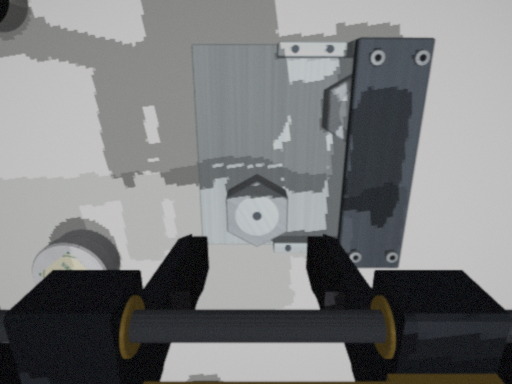

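A at (335,105) is square, with only its front strip showing from under the bridge. B sits square on the plate at (257,215). Next I push B in.

Run:
```python
from h import *
W=np.load("/tmp/p1.npz")["W"]
q=W.reshape(-1,3);q=q[abs(q[:,2]-.028)<.0025];t=np.stack([(q[:,:2]-O)@ex,(q[:,:2]-O)@ey],1)*1e3
a=t[(t[:,0]>-50)&(t[:,0]<-30)&(t[:,1]>5)&(t[:,1]<60)];a=a[np.argsort(a[:,0])]
print("A front",np.percentile(a[:,0],1))
for x in(-40,-38,-36,-34):
    k=a[abs(a[:,0]-x)<1];
    if len(k):print(x,k[:,1].min(),k[:,1].max())
b=t[(t[:,0]<-50)&(t[:,0]>-120)&(abs(t[:,1]+35)<30)];print("B",b.min(0),b.max(0),(b.min(0)+b.max(0))/2)
drive(-.118,-.0355,-.058)
push((-.058,-.0355),(-.045,-.0355),.0135,5)
```

```text
A front -41.11072059098347
-40 18.157761747280798 42.797317097285855
-38 17.126606264562657 43.92209434032196
-36 16.0919764641083 45.518092112081675
-34 14.676168811507816 46.60759832980179
B [-102.90062354  -58.00843455] [-62.84209452 -12.75664242] [-82.87135903 -35.38253849]
[[-57.1, -35.5, -0.9, -0.1, 0.5], [-56.1, -35.5, -0.5, 0.4, 0.5], [-55.2, -35.5, -0.7, 0.2, 0.3], [-54.3, -35.5, -0.3, 0.2, -0.1], [-53.4, -35.5, -0.3, 0.0, 0.1], [-52.4, -35.5, -0.2, -0.1, -0.4], [-51.5, -35.5, -1.2, 0.7, 0.0], [-50.6, -35.5, -3.0, 0.6, 2.3], [-49.6, -35.5, -6.0, -0.0, 4.1]] [-49.6, -35.5, -6.0, -0.0, 4.1] tcp [-50.9 -35.5] t 25.7917
```

B is home. The cloud puts A at y≈30.5, so the pair is too close together for the notch (it needs a spacing of at least 69.3 mm). I'll nudge A left by pushing gently on its slanted front face.

Run:
```python
from h import *
manip.move_linear(wp(-.07,-.0355,.0135),rate=.1);manip.move_linear(wp(-.075,-.02,.075),rate=.2)
manip.move_pose(wp(-.0505,-.001,.075),rot(yaw));manip.move_linear(wp(-.0505,-.001,.0135),rate=.12);manip.dwell(.1)
p,d=push((-.0505,-.001),(-.0505,.0115),.0135,7)
manip.move_linear(wp(-.055,p[1]-.006,.0135),rate=.08);manip.move_linear(wp(-.08,-.035,.075),rate=.2);manip.dwell(.1)
c,W=wrist();np.savez("/tmp/p2",W=W);cv2.imwrite("pics/p2.png",c["image"]);print(manip.state()["clock"])
q=W.reshape(-1,3);q=q[abs(q[:,2]-.028)<.0025];t=np.stack([(q[:,:2]-O)@ex,(q[:,:2]-O)@ey],1)*1e3
for s in(1,-1):
  a=t[(t[:,0]>-50)&(t[:,0]<-30)&(t[:,1]*s>2)&(t[:,1]*s<60)]
  if len(a)>9:
    print(s,len(a),"front",np.percentile(a[:,0],1))
    for x in(-39,-37,-35):
        k=a[abs(a[:,0]-x)<1]
        if len(k):print(x,k[:,1].min(),k[:,1].max(),(k[:,1].min()+k[:,1].max())/2)
```

```text
[[-50.5, -0.0, -0.0, 0.0, 0.0], [-50.5, 0.9, 0.0, 0.5, -0.5], [-50.5, 1.9, 0.9, 0.9, 0.2], [-50.5, 2.8, 0.4, -0.1, 0.3], [-50.5, 3.8, 1.5, 0.9, -0.2], [-50.5, 4.8, 1.2, 0.4, 0.4], [-50.5, 5.7, -0.5, 0.9, -0.4], [-50.5, 6.7, -0.4, -0.3, 0.4], [-50.5, 7.7, -0.9, -1.4, 0.6], [-50.5, 8.6, -2.9, -2.5, 1.5], [-50.5, 9.6, -4.1, -3.7, 2.1], [-50.5, 10.5, -4.4, -4.6, 2.5], [-50.5, 11.5, -4.6, -5.9, 4.9]] [-50.5, 11.5, -4.6, -5.9, 4.9] tcp [-52.   10.6] t 32.05
32.9917
1 1146 front -42.413865904659495
-39 19.936936911919823 47.074464366739335 33.505700639329575
-37 18.231304430089118 47.61034241993357 32.92082342501135
-35 17.171130441234023 48.68159887965519 32.926364660444605
-1 795 front -41.25217271807793
-39 -48.628978100827965 -22.588762077560574 -35.60887008919427
-37 -49.6100653113466 -21.10538840051864 -35.35772685593262
-35 -50.358086435104624 -20.569233678586603 -35.46366005684561
```

View pics/p2.png

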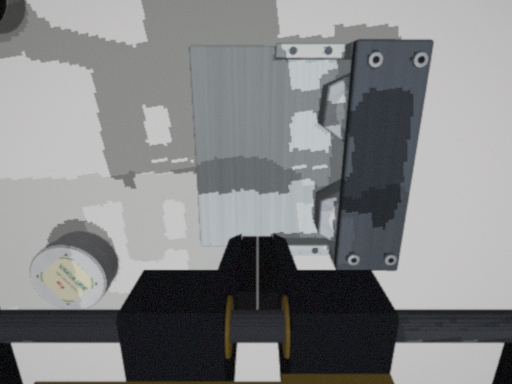

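A is now at y≈33 with its right corner slightly forward at (318,125). B at (325,215) is square. I'll square A with a light push that leans left, then fetch C.

Run:
```python
from h import *
manip.move_pose(wp(-.068,.031,.06),rot(yaw+np.pi/2));manip.move_linear(wp(-.068,.031,.0135),rate=.15);manip.dwell(.1)
manip.move_linear(wp(-.056,.031,.0135),rate=.06)
p,d=push((-.056,.031),(-.046,.0365),.0135,7)
manip.move_linear(wp(-.068,p[1],.0135),rate=.12);manip.move_linear(wp(-.08,.02,.08),rate=.25)
pick(.46675,-.24123,.38801-np.pi/3*1)
place(-.084,-.0012)
c,W=wrist();np.savez("/tmp/p3",W=W);cv2.imwrite("pics/p3.png",c["image"]);print(manip.state()["clock"])
q=W.reshape(-1,3);q=q[abs(q[:,2]-.028)<.0025];t=np.stack([(q[:,:2]-O)@ex,(q[:,:2]-O)@ey],1)*1e3
for s in(1,-1):
  a=t[(t[:,0]>-50)&(t[:,0]<-32)&(t[:,1]*s>2)&(t[:,1]*s<60)]
  if len(a)>9:
    print(s,len(a),"front",np.percentile(a[:,0],1))
    for x in(-39,-37,-35):
        k=a[abs(a[:,0]-x)<1]
        if len(k):print(x,k[:,1].min(),k[:,1].max(),(k[:,1].min()+k[:,1].max())/2)
b=t[(t[:,0]<-55)&(t[:,0]>-120)&(abs(t[:,1])<30)];print("C",(b.min(0)+b.max(0))/2)
```

```text
[[-55.2, 31.5, 0.0, 1.1, -0.6], [-54.3, 31.9, -0.8, 1.6, 0.6], [-53.5, 32.4, -0.2, 1.3, -0.0], [-52.7, 32.8, -0.5, 1.5, -0.1], [-51.8, 33.3, -2.9, -0.2, 0.8], [-51.0, 33.8, -6.0, -2.2, 3.0], [-50.2, 34.2, -7.2, -1.7, 4.1]] [-50.2, 34.2, -7.2, -1.7, 4.1] tcp [-52.4  33.5] t 36.9583
grip 0.03948979361886449 25.000756680965424
place f [-0.12595996  0.4288354  -1.28972234] 0.039517760304285
44.9333
1 788 front -42.479414214619126
-39 19.59839080417525 47.2590755269779 33.428733165576574
-37 18.25889646135465 48.12599889638331 33.19244767886898
-35 17.587263499285122 49.15874779473398 33.37300564700955
C [-84.43228606  -1.1249397 ]
```

View pics/p3.png

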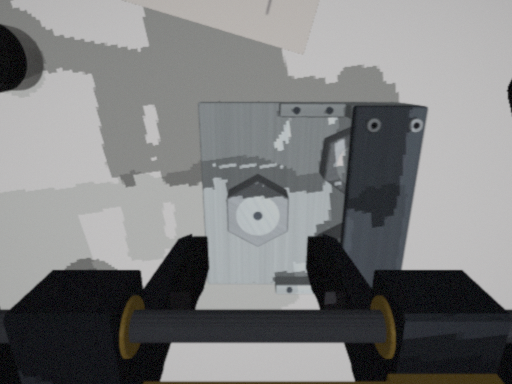

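Run:
```python
from h import *
for f in("p1","p2","p3"):
    W=np.load(f"/tmp/{f}.npz")["W"]
    q=W.reshape(-1,3);q=q[abs(q[:,2]-.028)<.0025];t=np.stack([(q[:,:2]-O)@ex,(q[:,:2]-O)@ey],1)*1e3
    a=t[(t[:,0]>-50)&(t[:,0]<-32)&(t[:,1]>2)&(t[:,1]<60)]
    print(f,[(y,round(a[abs(a[:,1]-y)<1,0].min(),1)) for y in range(16,50,2) if (abs(a[:,1]-y)<1).any()])
    b=t[(t[:,0]>-50)&(t[:,0]<-32)&(t[:,1]<-2)&(t[:,1]>-60)]
    print("  B",[(y,round(b[abs(b[:,1]-y)<1,0].min(),1)) for y in range(-50,-16,3) if (abs(b[:,1]-y)<1).any()])
    v=hexfit(W,O-.022*ex+.033*ey,.0255,.0305,keep=lambda q:(q-O)@ex<-.034)
    print("  A fit",pl(v[0])*1e3,np.degrees(v[0][2]-yaw),v[1])
im=cv2.imread("pics/p3.png");cv2.imwrite("pics/p3c.png",cv2.resize(im[90:260,190:440],None,fx=3,fy=3,interpolation=cv2.INTER_CUBIC))
```

```text
p1 [(16, np.float64(-36.5)), (18, np.float64(-40.6)), (20, np.float64(-40.9)), (22, np.float64(-41.2)), (24, np.float64(-41.2)), (26, np.float64(-41.1)), (28, np.float64(-40.9)), (30, np.float64(-41.0)), (32, np.float64(-41.2)), (34, np.float64(-41.2)), (36, np.float64(-41.2)), (38, np.float64(-41.0)), (40, np.float64(-41.3)), (42, np.float64(-41.0)), (44, np.float64(-38.7)), (46, np.float64(-35.1))]
  B []
  A fit [-23.13838597  34.88183084] 25.955549808430085 0.001908850048554134
p2 [(16, np.float64(-33.8)), (18, np.float64(-37.0)), (20, np.float64(-39.6)), (22, np.float64(-42.7)), (24, np.float64(-43.0)), (26, np.float64(-42.7)), (28, np.float64(-42.8)), (30, np.float64(-42.4)), (32, np.float64(-42.2)), (34, np.float64(-42.1)), (36, np.float64(-41.6)), (38, np.float64(-41.4)), (40, np.float64(-41.3)), (42, np.float64(-41.3)), (44, np.float64(-40.9)), (46, np.float64(-40.6)), (48, np.float64(-38.1))]
  B [(-50, np.float64(-36.6)), (-47, np.float64(-41.2)), (-44, np.float64(-41.5)), (-41, np.float64(-41.2)), (-38, np.float64(-41.3)), (-35, np.float64(-40.8)), (-32, np.float64(-41.4)), (-29, np.float64(-41.2)), (-26, np.float64(-41.5)), (-23, np.float64(-40.6)), (-20, np.float64(-35.5))]
  A fit [-23.4427304   35.60329006] 29.587631356838738 0.0018676236239529725
p3 [(16, np.float64(-33.9)), (18, np.float64(-36.8)), (20, np.float64(-39.1)), (22, np.float64(-42.2)), (24, np.float64(-42.6)), (26, np.float64(-42.7)), (28, np.float64(-42.6)), (30, np.float64(-42.5)), (32, np.float64(-42.4)), (34, np.float64(-42.0)), (36, np.float64(-41.7)), (38, np.float64(-41.6)), (40, np.float64(-41.3)), (42, np.float64(-41.2)), (44, np.float64(-40.9)), (46, np.float64(-40.7)), (48, np.float64(-38.3))]
  B []
  A fit [-23.27650552  35.68456218] 30.61649640163052 0.0017706822444051803
```

View pics/p3c.png

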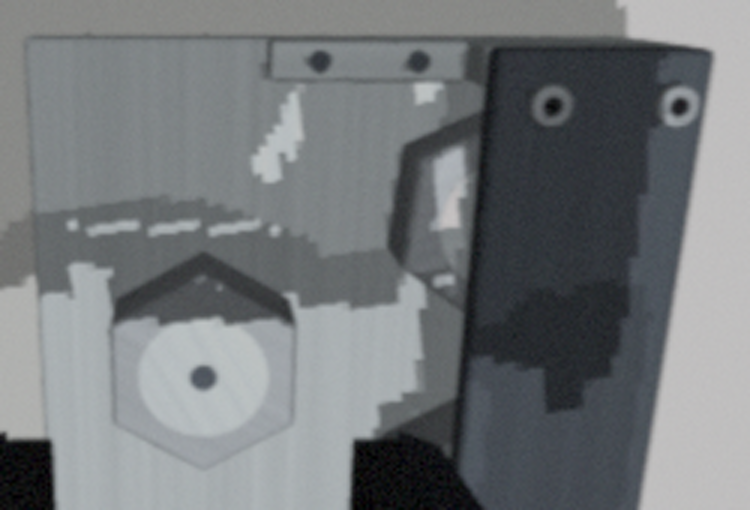

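A is tilted about 5° clockwise, and my left-leaning push kept it jammed through friction. I'll push straight in at its front-right corner to square it, then slide C in.

Run:
```python
from h import *
manip.set_gripper(0)
manip.move_linear(wp(-.067,.0325,.07),rate=.25);manip.move_linear(wp(-.067,.0325,.0135),rate=.15);manip.dwell(.1)
p,d=push((-.067,.0325),(-.050,.0325),.0135,7)
manip.move_linear(wp(-.067,.0325,.0135),rate=.12);manip.move_linear(wp(-.09,.0,.07),rate=.25)
drive(-.124,-.0012,-.084)
push((-.084,-.0012),(-.066,-.0012),.0135,7)
manip.dwell(.05)
print(manip.state()["clock"],ff())
```

```text
[[-66.0, 32.5, 0.4, -0.7, 0.5], [-65.0, 32.5, -0.3, -0.1, 0.5], [-64.0, 32.5, 0.4, -1.5, 0.2], [-63.0, 32.5, 1.4, 0.0, -0.6], [-62.0, 32.5, 0.7, -1.3, 0.5], [-61.0, 32.5, 0.7, 0.2, -0.1], [-60.0, 32.5, -0.0, -0.9, 0.3], [-59.0, 32.5, 0.5, 0.0, 1.0], [-58.0, 32.5, 0.2, -0.6, 0.3], [-57.0, 32.5, -0.1, -0.3, 0.5], [-56.0, 32.5, -1.3, 0.2, 1.9], [-55.0, 32.5, -4.3, 0.2, 5.0], [-54.0, 32.5, -6.2, -1.2, 7.2], [-53.0, 32.5, -9.2, 0.4, 8.9]] [-53.0, 32.5, -9.2, 0.4, 8.9] tcp [-56.2  32.4] t 50.1833
[[-83.0, -1.2, -3.5, -0.3, 2.7], [-82.0, -1.2, -4.8, 0.8, 5.8], [-81.0, -1.2, -7.6, 0.4, 7.7]] [-81.0, -1.2, -7.6, 0.4, 7.7] tcp [-84.5  -1.2] t 54.8167
54.8667 [-11.89221721   0.91165357  10.60696992]
```

Run:
```python
from h import *
manip.move_linear(wp(-.10,-.0012,.0135),rate=.25);manip.move_linear(wp(-.12,-.0012,.10),rate=.3)
c,W=wrist();np.savez("/tmp/p4",W=W);im=c["image"];cv2.imwrite("pics/p4.png",im);print(manip.state()["clock"])
q=W.reshape(-1,3);q=q[abs(q[:,2]-.028)<.0025];t=np.stack([(q[:,:2]-O)@ex,(q[:,:2]-O)@ey],1)*1e3
t=t[(t[:,0]>-110)&(t[:,0]<-32)&(abs(t[:,1])<60)]
print([(y,round(t[abs(t[:,1]-y)<1,0].min(),1)) for y in range(-52,54,3) if (abs(t[:,1]-y)<1).any()])
```

```text
55.6167
[(-1, np.float64(-40.9))]
```

View pics/p4.png

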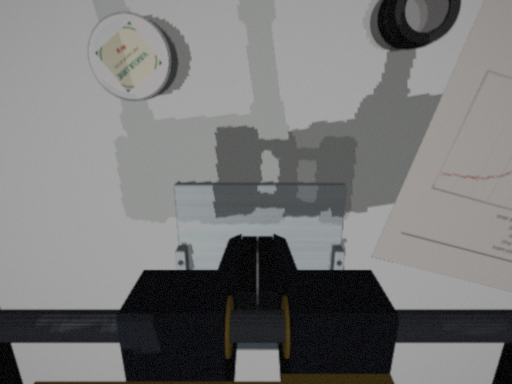

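The camera faces the wrong way in this pose, so the notch is hidden behind the gripper. I'll look again from the sideways pose.

Run:
```python
from h import *
manip.move_pose(wp(-.10,-.05,.10),rot(yaw));manip.dwell(.05)
c,W=wrist();np.savez("/tmp/p5",W=W);im=c["image"];cv2.imwrite("pics/p5.png",im);print(manip.state()["clock"])
q=W.reshape(-1,3);q=q[abs(q[:,2]-.028)<.0025];t=np.stack([(q[:,:2]-O)@ex,(q[:,:2]-O)@ey],1)*1e3
t=t[(t[:,0]>-110)&(t[:,0]<-32)&(abs(t[:,1])<60)]
print([(y,round(t[abs(t[:,1]-y)<1,0].min(),1)) for y in range(-52,54,2) if (abs(t[:,1]-y)<1).any()])
```

```text
57.0417
[(-52, np.float64(-34.8)), (-50, np.float64(-36.1)), (-48, np.float64(-41.2)), (-46, np.float64(-41.1)), (-44, np.float64(-41.2)), (-42, np.float64(-41.1)), (-40, np.float64(-41.5)), (-38, np.float64(-41.3)), (-36, np.float64(-41.5)), (-34, np.float64(-41.2)), (-32, np.float64(-52.5)), (-30, np.float64(-58.8)), (-28, np.float64(-63.9)), (-26, np.float64(-70.2)), (-24, np.float64(-71.8)), (-22, np.float64(-72.5)), (-20, np.float64(-73.2)), (-18, np.float64(-73.3)), (-16, np.float64(-73.9)), (-14, np.float64(-74.4)), (-12, np.float64(-74.4)), (-10, np.float64(-75.1)), (-8, np.float64(-75.1)), (-6, np.float64(-75.9)), (-4, np.float64(-76.5)), (-2, np.float64(-76.7)), (0, np.float64(-75.5)), (2, np.float64(-72.2)), (4, np.float64(-70.3)), (6, np.float64(-67.8)), (8, np.float64(-65.7)), (10, np.float64(-63.0)), (12, np.float64(-61.2)), (16, np.float64(-34.0)), (18, np.float64(-36.9)), (20, np.float64(-39.5)), (22, np.float64(-42.9)), (24, np.float64(-42.9)), (26, np.float64(-42.8)), (28, np.float64(-42.8)), (30, np.float64(-42.7)), (32, np.float64(-42.4)), (34, np.float64(-42.0)), (36, np.float64(-41.8)), (38, np.float64(-41.7)), (40, np.float64(-41.4)), (42, np.float64(-41.5)), (44, np.float64(-41.1)), (46, np.float64(-40.7)), (48, np.float64(-37.1)), (50, np.float64(-33.1))]
```

View pics/p5.png

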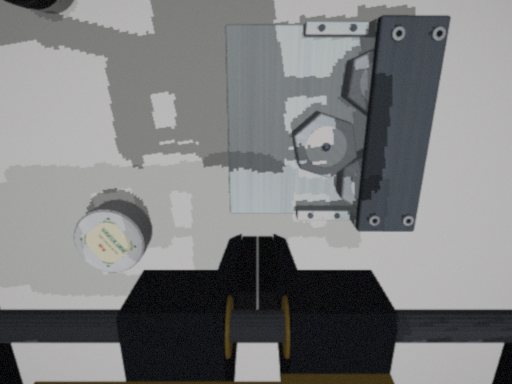

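The picture shows C at (327,145) turned about 14° and about 8 mm too far right, jammed on B. A, at (360,85), is still slightly tilted. I'll nudge C left low on its front-right corner, then push it in straight without lifting.

Run:
```python
from h import *
manip.move_linear(wp(-.08,-.046,.0135),rate=.25);manip.move_linear(wp(-.08,-.036,.0135),rate=.1)
p,d=push((-.08,-.036),(-.08,-.024),.0135,7,step=.002,rate=.06)
manip.move_linear(wp(-.104,-.026,.0135),rate=.2);manip.move_linear(wp(-.104,.0,.0135),rate=.2)
manip.move_linear(wp(-.089,.0,.0135),rate=.1)
p,d=push((-.089,.0),(-.070,.0),.0135,9,step=.002,rate=.06)
print(manip.state()["clock"],ff())
```

```text
[[-80.0, -34.0, 1.4, -0.1, 0.3], [-80.0, -32.0, -0.5, -1.8, 2.6], [-80.0, -30.0, -0.7, -2.7, 2.1], [-80.0, -28.0, -0.3, -2.1, 2.7], [-80.0, -26.0, -1.0, -1.1, 1.3], [-80.0, -24.0, -0.3, -1.7, 2.4]] [-80.0, -24.0, -0.3, -1.7, 2.4] tcp [-80.1 -23.8] t 59.3
[[-87.1, 0.0, -0.1, 0.8, -0.6], [-85.2, 0.0, -0.6, 0.2, 0.0], [-83.3, 0.0, -0.5, -0.1, -0.6], [-81.4, 0.0, -1.8, -1.6, -1.1], [-79.5, 0.0, -1.2, -1.0, -1.8], [-77.6, 0.0, -4.9, -1.3, 2.8], [-75.7, 0.0, -10.2, -0.7, 8.6]] [-75.7, 0.0, -10.2, -0.7, 8.6] tcp [-78.8  -0.2] t 61.9
61.9 [-10.23505349  -0.60780602   9.42429732]
```

Run:
```python
from h import *
manip.move_linear(wp(-.086,.0,.0135),rate=.2);manip.move_linear(wp(-.105,-.045,.085),rate=.35)
c,W=wrist();np.savez("/tmp/p6",W=W);im=c["image"];cv2.imwrite("pics/p6.png",cv2.resize(im[0:240,190:450],None,fx=2.3,fy=2.3,interpolation=cv2.INTER_CUBIC));print(manip.state()["clock"])
q=W.reshape(-1,3);q=q[abs(q[:,2]-.028)<.0025];t=np.stack([(q[:,:2]-O)@ex,(q[:,:2]-O)@ey],1)*1e3
t=t[(t[:,0]>-110)&(t[:,0]<-32)&(abs(t[:,1])<60)]
print([(y,float(round(t[abs(t[:,1]-y)<1,0].min(),1))) for y in range(-52,54,2) if (abs(t[:,1]-y)<1).any()])
```

```text
62.6
[(-52, -33.1), (-50, -37.5), (-48, -41.2), (-46, -41.2), (-44, -41.4), (-42, -41.4), (-40, -41.3), (-38, -41.0), (-36, -41.3), (-34, -41.6), (-32, -41.5), (-30, -41.6), (-28, -41.4), (-26, -41.4), (-24, -41.5), (-22, -45.9), (-20, -49.5), (-18, -52.7), (-16, -56.3), (-14, -59.4), (-12, -63.1), (-10, -65.1), (-8, -65.1), (-6, -65.2), (-4, -65.1), (-2, -65.2), (0, -64.9), (2, -65.0), (4, -64.9), (6, -64.7), (8, -64.9), (10, -65.0), (12, -65.0), (14, -64.3), (16, -59.7), (18, -56.3), (20, -53.3), (22, -50.0), (24, -45.6), (26, -41.3), (28, -41.2), (30, -41.7), (32, -41.4), (34, -41.2), (36, -41.2), (38, -41.1), (40, -41.1), (42, -41.2), (44, -41.3), (46, -40.3), (48, -37.0), (50, -33.7)]
```

View pics/p6.png

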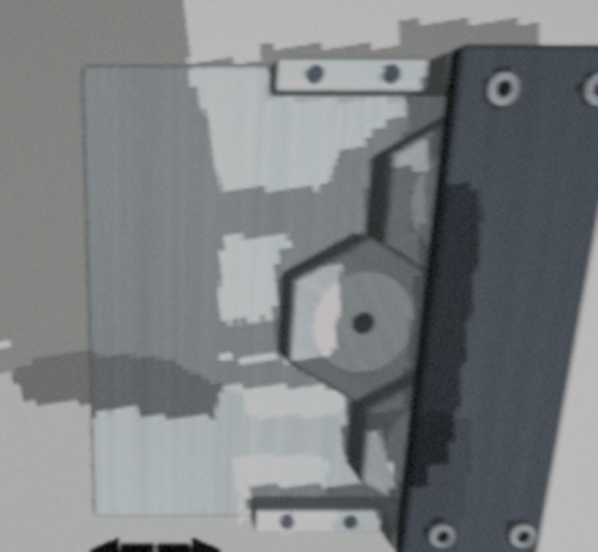

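A and B are now square and home, with their fronts at x≈-41. C is square but about 4 mm short: it touches A and has about 4 mm of gap to B. It needs a push inward with a lean to the right.

Run:
```python
from h import *
manip.move_linear(wp(-.095,.0075,.03),rate=.35);manip.move_linear(wp(-.083,.0075,.0135),rate=.2)
p,d=push((-.083,.0075),(-.070,.0),.0135,9,step=.0017,rate=.08)
print(manip.state()["clock"],ff())
```

```text
[[-81.6, 6.7, -0.5, -1.1, 0.1], [-80.1, 5.8, -0.5, -0.0, -0.5], [-78.7, 5.0, -0.3, -0.5, 0.3], [-77.2, 4.2, -5.2, 0.0, 4.5], [-75.8, 3.3, -5.6, 1.2, 4.8], [-74.3, 2.5, -4.3, 0.4, 3.4], [-72.9, 1.7, -9.7, 3.5, 7.1]] [-72.9, 1.7, -9.7, 3.5, 7.1] tcp [-75.3   2.4] t 64.9667
64.9667 [-9.55861669  4.01025029  7.43577551]
```

Run:
```python
from h import *
manip.move_linear(wp(-.084,.0025,.0135),rate=.15);manip.move_linear(wp(-.105,-.045,.085),rate=.35)
c,W=wrist();print(manip.state()["clock"]);cv2.imwrite("pics/p7.png",c["image"])
q=W.reshape(-1,3);q=q[abs(q[:,2]-.028)<.0025];t=np.stack([(q[:,:2]-O)@ex,(q[:,:2]-O)@ey],1)*1e3
t=t[(t[:,0]>-110)&(t[:,0]<-32)&(abs(t[:,1])<60)]
print([(y,float(round(t[abs(t[:,1]-y)<1,0].min(),1))) for y in range(-52,54,2) if (abs(t[:,1]-y)<1).any()])
for x in(-60,-56,-52,-48,-44):
    k=t[abs(t[:,0]-x)<.7,1];print(x,k.min(),k.max(),(k.min()+k.max())/2)
```

```text
65.6667
[(-52, -33.5), (-50, -36.5), (-48, -40.4), (-46, -41.0), (-44, -41.1), (-42, -41.3), (-40, -41.4), (-38, -41.3), (-36, -41.4), (-34, -41.2), (-32, -41.3), (-30, -41.6), (-28, -41.4), (-26, -41.4), (-24, -43.0), (-22, -46.1), (-20, -50.2), (-18, -53.6), (-16, -56.3), (-14, -61.0), (-12, -61.2), (-10, -61.5), (-8, -61.4), (-6, -61.5), (-4, -61.7), (-2, -61.6), (0, -61.6), (2, -61.4), (4, -61.5), (6, -61.5), (8, -61.6), (10, -61.8), (12, -59.6), (14, -56.8), (16, -53.2), (18, -50.0), (20, -46.2), (22, -42.7), (24, -41.4), (26, -41.6), (28, -41.2), (30, -41.4), (32, -41.3), (34, -41.2), (36, -41.2), (38, -41.1), (40, -41.4), (42, -41.2), (44, -41.1), (46, -40.7), (48, -36.7), (50, -32.8)]
-60 -13.476765624222313 11.002254835965042 -1.2372553941286357
-56 -15.6992238606024 13.434292844022782 -1.1324655082898092
-52 -18.05986450871191 16.29537460251929 -0.8822449530963112
-48 -20.406361304735803 18.222947577369144 -1.0917068636833296
-44 -22.59584914813793 20.661952246334003 -0.9669484509019632
```

C is nested and square at x=-61.5+1.2 and y≈-1, midway between the two flush blanks. The robot is clear of everything, so I'm handing in.

```bash
python3 -c "
from cell import order
print(order.close_job())"
```

```text
the job is handed in; nothing more can be done
None
```

I handed the job in at about 66 s. In the last depth image, two blanks are square and flush at the back wall under the bridge, and the third is nested in the notch touching both. No push was meant to go past about 10 N (highest reading about 12 N), and nothing I did went near the mounts, loupe or tin. I don't have the judge's result.

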